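First diagonal of the burr cover

TASK

The round burr housing from the grinder is being closed, and its cover has to be drawn down crosswise so that it seats evenly. First turn the wing nut above the discharge spout clockwise until it stops with its wings pointing straight across the cover, then do the same with the nut diagonally opposite. Leave the other two wing nuts slack for now; they belong to the next pass.

Things in the scene. Friction and masses are not known exactly. Their poses are not given: they have to be found in the camera images.
- nut_1: Nut above the spout, tightened first. Dark wing nut: 25 mm foot, two upright wings, together 49 mm long, 9 mm thick, from 9 to 36 mm above the cover. Origin on its axis at the cover's top, 53 mm above the worktop; x along the wings, z up. Starts 1.0 to 1.35 rad short of a firm stop; clockwise from above tightens; at the stop x points at the opposite nut. Light friction, stays put, does not sink.
- nut_2: Nut diagonally opposite nut_1, 140 mm from it, tightened second. Same nut, frame, stop and start range as nut_1. All four stand on a round aluminium cover 194 mm across, on a dark steel housing fixed to the worktop and turned any way. Its square dark spout, 40 mm wide, sticks out 27 mm beyond the cover under nut_1.
- nut_3: Neighbour nut, 99 mm from nut_1 and from nut_2, to be left slack. Same nut, frame, stop and start range as nut_1; when slack its wings point well away from nut_4.
- nut_4: Other neighbour nut, opposite nut_3, 99 mm from nut_1 and from nut_2, to be left slack. Same nut, frame, stop and start range as nut_1.

How it is judged (in metres and radians):
On the way, in this order (a step that is already met when the one before it is completed fails the run):
1. the nut above the spout is tight while its opposite is still slack (y of nut_2 in the frame of nut_1 above -0.0275 m and y of nut_1 in the frame of nut_2 below -0.1 m), for 0.2 s.
2. the opposite nut is tight too (y of nut_2 in the frame of nut_1 above -0.0275 m and y of nut_1 in the frame of nut_2 above -0.0275 m), for 0.2 s.
At the end, for the whole second after the job is handed in: The nut above the spout and the one opposite are tight, wings pointing at each other within 11 degrees; the other two are still slack, wings at least 45 degrees away from pointing at each other (all of step 2 and y of nut_4 in the frame of nut_3 below -0.1 m and y of nut_3 in the frame of nut_4 below -0.1 m); the robot touches nothing.
It fails at once if one of the other two nuts is tightened (its wings come within 45 degrees of the tight direction) (not (y of nut_4 in the frame of nut_3 below -0.1 m and y of nut_3 in the frame of nut_4 below -0.1 m)).
It also fails if it takes over 48 s, if anything falls off the work surface, if the arm or the gripper's body presses on something with over 40 N, if the wrist force passes 120 N, or if a joint passes its speed limit or range.

ROBOT

A 6-joint arm with a two-finger parallel gripper is mounted at the origin on a cart in front of the work surface, level with it; the furniture and walls round the work are solid. World frame = base frame: x ahead of the robot, y to its left, z up, the work surface at z = 0. Lengths are in mm, angles in rad, forces in N, time in s.
With the tool pointing down it reaches from about 325 to 750 mm from the base axis. Payload 7.6 kg.
Tool frame: the origin (TCP) lies between the finger pads; the fingertips stand manip.finger_overhang ahead of it and the grasp point (between the pads) lies 8 mm behind it (manip.finger_overhang is the distance from the TCP to the fingertips, in mm); z points along the fingers, y is the line along which they close (so a half turn about z gives the same grasp; the last joint's range is limited). The gripper opens to 85 mm and grips with 20 to 120 N. Pads are 22 mm wide; open, the fingers measure 114 mm over their backs; the gripper's body (76 mm by 85 mm) begins 54 mm behind the grasp point. The pads swing forward as they close: fully open they stand 13 mm farther back than shut.
Start: joints at [-1.369, 0.052, 1.401, -0, 1.689, -0.07], TCP at [140.969, -505.74, 242.323] pointing down, gripper open.
Joint ranges: [-2.9, 2.9], [-0.91, 2.17], [0.12, 2.37], [-1.06, 4.2], [0.26, 2.73], [-2.93, 2.93]. Speed limits (rad/s): [2.57, 2.57, 3.01, 3.14, 3.14, 3.14].

INTERFACE

Orientations are given as [roll, pitch, yaw] about the fixed x, y, z axes, in that order (R = Rz(yaw) Ry(pitch) Rx(roll)).
In Python, from workcell import manip gives the robot as it stands. The module is installed in compiled form; this text tells all that it offers.
- The arm moves only by the shell command python3 -m creep 'ROWS' [OPENING] [FORCE]. ROWS is JSON, a list that holds one entry, the list of rows, each a list of 6 numbers: the shift along the tool's x, y, z in cm, then the turn, a rotation vector about the tool's x, y, z in degrees. In form: [[[dx, dy, dz, ax, ay, az], ...]]. A call has 1 to 5 rows; each row shifts and turns the commanded pose from where the row before left it, along the tool's axes as they then stand; what a row does not reach is not made up. A row lasts 1/12 s, in which the tool goes at most 41.7 mm and 7.16 degrees, less where a joint would pass 70% of its speed; a pose out of reach is approached as far as the arm can. A call is refused whole if a number of a shift passes 4.17 or a number of a turn 7.16, either way. A call with a gripper value outside its range is refused whole. OPENING is the gripper's target within -1 to 1 (fully open at 1, half-way at 0, shut at -1), set as the call begins (- or left out, the last holds). The fingers move at their own pace and stop on an object; FORCE is the grip in N (left out, the last holds). Time passes only in rows, so rows that do not move let the fingers close. It gives the time, the measured TCP pose, the force, the opening and the grip force at its end, in the units of the state.
- manip.get_state(): the state, without advancing time (a new reading comes with each control period).
- manip.grab_frame(name): name is "scene" or "side" or "wrist"; returns (picture, depth): 400x640x3 uint8, red, green, blue; 400x640 float32, mm along the optical axis (not along the pixel's ray), 0 where there is no reading.
- manip.calibration(name): a dict with "fovy" (degrees; the focal length in pixels is half the picture's height over the tangent of half this angle, whatever the lens; pixels are square), "cx", "cy" (the principal point, pixels), "xyz" and "rotation" of the camera in the world. Camera axes: x right, y up, looking along -z (the intrinsics and any distortion apply to the point x, -y, -z); pixel columns grow to the right and rows downward; lengths in mm; the calibration is good to about 2 mm. A picture is of the moment at which its call begins: read the wrist's pose just before it. calibration takes no time and is no camera call; for the wrist camera it gives the pose at the moment of the call.
- manip.hand_in(): hands the job in; it is judged then, once.
Trained networks look in the newest picture that a camera, given by its name, has taken for a name from the list of things; names that differ only in an ending like _2 or _b are one class to them, and where a whole thing is asked for, a point or a joint stands for the part that bears it (a point fixed in the world has none). Each returns a list of dicts, best first, with "conf" (0 to 1); they miss things now and then, are a little off and sometimes report something else, mostly with a low value. They report only what shows in the picture. A call takes as long as a camera call.
- manip.boxes_of(camera, name): "box" ([left, top, right, bottom] in pixels, round what is visible of it).
The state is a dict: "time_s": time; "qpos": joint angles; "joint_vel": joint speeds; "joint_efforts": joint torques, N m; "tool_pos": TCP position; "tcp_rot": TCP orientation; "ft_force": force on the tool from outside, world axes, zero at the start; "torque": the same for the moment, N m; "grip_width": opening from 0.0 (shut) to 1.0 (fully open); "gripper_force": force on a finger pad.
Only numpy, scipy, OpenCV 4.12 (cv2) and the standard library are available. Lean on these libraries where they do the work, as an engineer would, in place of code of your own. Each camera call takes 0.05 s, during which the arm holds its last target. There are 200 camera calls.

## Working session

There is one attempt and no reset: what is moved stays moved. The work goes in short steps, Python scripts to look and compute and a shell command to move; the robot and the scene stay as the last step left them, time stands still between calls to the robot, and variables do not carry over. Pictures are saved under pics/ and viewed, at most 10 in all, crops included, and the job is handed in when it is done.

```bash
mkdir -p pics
python3 - <<'E'
from workcell import manip
import cv2,numpy as np
print(manip.get_state(), manip.finger_overhang)
for n in ("scene","side"):
    p,d=manip.grab_frame(n); cv2.imwrite(f"pics/{n}0.png",p[:,:,::-1]); np.save(f"{n}_d.npy",d)
    print(n,manip.calibration(n))
    print([(b['conf'],np.round(b['box']).tolist()) for b in manip.boxes_of(n,"nut_1")])
E
```

```text
{'time_s': 0.0, 'qpos': array([-1.36929539e+00,  5.28381384e-02,  1.40173559e+00, -1.57268662e-05,
        1.68859117e+00, -7.03057286e-02]), 'joint_vel': array([ 0.00015395, -0.00079291,  0.00072148, -0.00048027, -0.00083754,
        0.00050655]), 'joint_efforts': array([ 9.13474705e-04, -3.81664574e+01, -3.60185838e+01, -7.05866887e-05,
        6.13609140e-03, -2.46095061e-05]), 'tool_pos': array([ 140.90601062, -505.44239667,  241.46620988]), 'tcp_rot': array([-3.14002320e+00, -9.48645207e-05,  2.71804757e-01]), 'ft_force': array([ 0.6202691 , -0.33420679,  0.75718318]), 'torque': array([ 0.02306222, -0.03019543, -0.00151747]), 'gripper_force': 0.0, 'grip_width': 0.997525154118183} 11.0
scene {'fovy': 49.35723455037217, 'cx': 315.1703085131811, 'cy': 194.10703998380592, 'xyz': array([145.18932775, 378.35381345, 720.68997894]), 'rotation': array([ 0.75658299, -0.01608093, -2.41114298])}
[(0.84, [327.0, 167.0, 352.0, 189.0]), (0.66, [328.0, 214.0, 352.0, 239.0]), (0.61, [366.0, 189.0, 377.0, 210.0]), (0.55, [298.0, 185.0, 316.0, 214.0])]
side {'fovy': 52.49284866632479, 'cx': 325.07051288934065, 'cy': 200.28873922987543, 'xyz': array([242.23987293, 693.36383652, 374.3928937 ]), 'rotation': array([ 1.26013173,  0.00785198, -2.8058008 ])}
[(0.8, [314.0, 197.0, 336.0, 215.0]), (0.73, [340.0, 219.0, 360.0, 236.0]), (0.62, [298.0, 206.0, 316.0, 230.0]), (0.45, [361.0, 198.0, 367.0, 224.0])]
```

View pics/scene0.png

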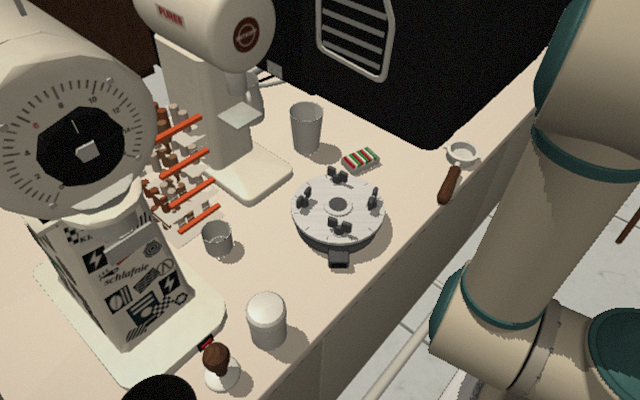

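View pics/side0.png

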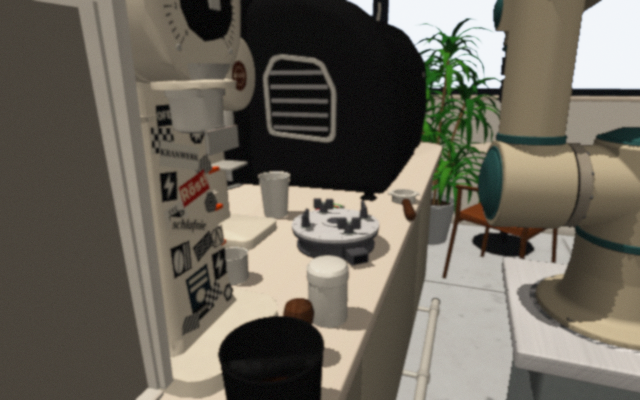

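The scene picture shows the housing's cover around (338,207) with the spout at (339,257). So nut_1 is at about (340,226), nut_2 at (338,176), and the neighbours are at (372,199) and (306,199).

```bash
cat > h.py <<'E'
from workcell import manip
import numpy as np, cv2
from scipy.spatial.transform import Rotation as R
def cloud(d,c):
    f=200/np.tan(np.radians(c['fovy']/2)); v,u=np.mgrid[:400,:640]
    P=np.stack([(u-c['cx'])/f*d,-(v-c['cy'])/f*d,-d],-1)
    return P@R.from_euler('xyz',c['rotation']).as_matrix().T+c['xyz']
def nuts(P,d,boxes,ztop,grow=0):
    for b in boxes:
        l,t,r,bt=np.round(b['box']).astype(int); 
        Q=P[max(t-grow,0):bt+grow+1,max(l-grow,0):r+grow+1].reshape(-1,3); Q=Q[(Q[:,2]>ztop+12)&(Q[:,2]<ztop+45)]
        if len(Q)<5: print('few',b); continue
        m=np.median(Q[:,:2],0); Q=Q[np.hypot(*(Q[:,:2]-m).T)<40]
        (cx,cy),(w,h),a=cv2.minAreaRect(Q[:,:2].astype(np.float32))
        ev,V=np.linalg.eigh(np.cov(Q[:,:2].T)); ax=V[:,1]
        print(np.round(b['conf'],2),'box',(l+r)//2,(t+bt)//2,'rect',round(cx),round(cy),'wh',round(w),round(h),'rect a',round(a),'pca deg',round(np.degrees(np.arctan2(ax[1],ax[0]))),'sd',np.round(np.sqrt(ev)),len(Q),'z',Q[:,2].min().round(),Q[:,2].max().round())
E
python3 - <<'E'
from h import *
for n in ("scene","side"):
    d=np.load(n+"_d.npy"); P=cloud(d,manip.calibration(n)); B=manip.boxes_of(n,"nut_1")
    if n=="scene": print('cover',P[225,315],P[190,352],'hub',P[206,339],'spout',P[253,339])
    nuts(P,d,B,53)
E
```

```text
cover [501.76219226 -35.30805617  53.39181437] [ 507.68512734 -160.03094246   53.73664283] hub [ 495.81836311 -101.87334219   59.45690508] spout [432.36944867 -27.81013861  32.40143969]
0.84 box 339 178 rect 547 -155 wh 47 15 rect a 12 pca deg -168 sd [ 2. 14.] 203 z 65.0 91.0
0.66 box 340 226 rect 454 -51 wh 47 16 rect a 11 pca deg -161 sd [ 3. 14.] 256 z 65.0 90.0
0.61 box 371 199 rect 448 -149 wh 17 43 rect a 33 pca deg 111 sd [ 4. 14.] 132 z 65.0 91.0
0.55 box 307 199 rect 551 -59 wh 13 49 rect a 13 pca deg 101 sd [ 3. 14.] 170 z 66.0 91.0
0.8 box 325 206 rect 546 -157 wh 45 14 rect a 15 pca deg -170 sd [ 2. 14.] 190 z 65.0 89.0
0.73 box 350 227 rect 451 -53 wh 41 13 rect a 27 pca deg -161 sd [ 2. 13.] 204 z 65.0 86.0
0.62 box 307 218 rect 550 -59 wh 12 46 rect a 6 pca deg 97 sd [ 3. 14.] 110 z 65.0 90.0
0.45 box 364 211 rect 448 -151 wh 11 47 rect a 24 pca deg 116 sd [ 3. 14.] 91 z 65.0 89.0
```

```bash
python3 -m creep '[[[3,-2.52,0,0,0,0],[3,-2.52,0,0,0,0],[3,-2.52,0,0,0,0],[3,-2.52,0,0,0,0],[3,-2.52,0,0,0,0]]]' 0 60; python3 -m creep '[[[3,-2.52,0,0,0,0],[3,-2.52,0,0,0,0],[3,-2.52,0,0,0,0],[3,-2.52,0,0,0,0],[3,-2.52,0,0,0,0]]]'; python3 -m creep '[[[3,-2.52,0,0,0,0],[3,-2.52,0,0,0,0],[3,-2.52,0,0,0,0],[3,-2.52,0,0,0,0],[0,0,0,0,0,0]]]'
python3 - <<'E'
from h import *
s=manip.get_state(); print(s['tool_pos'],s['tcp_rot'],s['qpos'],s['time_s'])
c=manip.calibration("wrist"); p,d=manip.grab_frame("wrist"); cv2.imwrite("pics/w1.png",p[:,:,::-1])
B=manip.boxes_of("wrist","nut_1"); nuts(cloud(d,c),d,B,53,3)
E
```

```text
time_s: 0.72
tool_pos: [252.2, -342.5, 242.2]
tcp_rot: [3.141, -0.0, 0.271]
ft_force: [1.5, 0.2, 0.3]
grip_width: 0.5
gripper_force: 0.0
time_s: 1.13
tool_pos: [362.9, -180.7, 242.5]
tcp_rot: [3.141, -0.001, 0.272]
ft_force: [0.8, -0.5, -1.2]
grip_width: 0.5
gripper_force: 0.0
time_s: 1.55
tool_pos: [452.9, -48.2, 241.9]
tcp_rot: [-3.14, -0.001, 0.278]
ft_force: [-0.6, -0.0, 0.0]
grip_width: 0.504
gripper_force: 0.0
[452.86361181 -48.20891167 241.88656911] [-3.13985926e+00 -7.72941883e-04  2.78100831e-01] [-0.18829147 -0.14684935  1.59405042  0.00191042  1.69448042  1.10463896] 1.55
0.79 box 445 130 rect 547 -159 wh 47 18 rect a 24 pca deg -169 sd [ 3. 13.] 882 z 65.0 92.0
0.68 box 325 189 rect 455 -55 wh 47 17 rect a 7 pca deg -161 sd [ 4. 13.] 481 z 65.0 91.0
0.68 box 361 99 rect 553 -61 wh 47 18 rect a 88 pca deg 101 sd [ 4. 13.] 642 z 65.0 91.0
0.59 box 411 214 rect 449 -153 wh 17 47 rect a 12 pca deg 113 sd [ 3. 14.] 647 z 65.0 92.0
```

View pics/w1.png

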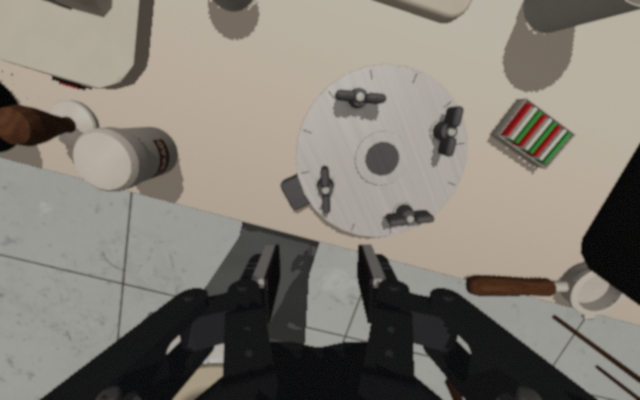

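The wrist view confirms nut_1 at (325,189), beside the spout at (295,192), with its wings along the tool's x. I'll lower onto it and grip.

```bash
python3 -m creep '[[[0,0.5,3.3,0,0,-1],[0,0,3.3,0,0,0],[0,0,3.3,0,0,0],[0,0,3.3,0,0,0],[0,0,3.3,0,0,0]]]'; python3 -m creep '[[[0,0,0,0,0,0],[0,0,0,0,0,0],[0,0,0,0,0,0],[0,0,0,0,0,0],[0,0,0,0,0,0]]]' -1 40;  python3 -m creep '[[[0,0,0,0,0,0],[0,0,0,0,0,0]]]'
```

```text
time_s: 2.07
tool_pos: [451.5, -59.3, 76.1]
tcp_rot: [3.141, -0.001, 0.287]
ft_force: [0.7, 0.2, -0.7]
grip_width: 0.5
gripper_force: 0.0
time_s: 2.48
tool_pos: [450.2, -56.9, 76.9]
tcp_rot: [-3.137, 0.004, 0.289]
ft_force: [-5.2, 6.9, -12.4]
grip_width: 0.181
gripper_force: 38.5
time_s: 2.65
tool_pos: [450.2, -56.9, 77.0]
tcp_rot: [-3.137, 0.004, 0.289]
ft_force: [-5.0, 7.6, -12.4]
grip_width: 0.183
gripper_force: 38.5
```

```bash
python3 -m creep '[[[0.25,-0.25,0,0,0,0],[0,0,0,0,0,0]]]';  python3 -m creep '[[[0,0,0,0,0,6],[0,0,0,0,0,6],[0,0,0,0,0,6],[0,0,0,0,0,6],[0,0,0,0,0,0]]]'
python3 - <<'E'
from h import *
s=manip.get_state(); print(s['torque'],s['qpos'])
p,d=manip.grab_frame("scene"); cv2.imwrite("pics/s2.png",cv2.resize(p[140:300,240:440,::-1],None,fx=3,fy=3))
E
```

```text
time_s: 2.82
tool_pos: [450.5, -56.4, 77.0]
tcp_rot: [3.141, 0.01, 0.288]
ft_force: [-13.3, -6.5, -7.9]
grip_width: 0.184
gripper_force: 39.1
time_s: 3.23
tool_pos: [450.3, -54.3, 77.0]
tcp_rot: [-3.14, 0.01, -0.136]
ft_force: [-14.5, 4.4, -6.4]
grip_width: 0.184
gripper_force: 39.4
[ 0.70911852  2.5864322  -0.00365549] [-2.01717572e-01 -1.61973151e-02  1.80915979e+00  5.33743480e-04
  1.35895917e+00  1.50447549e+00]
```

View pics/s2.png

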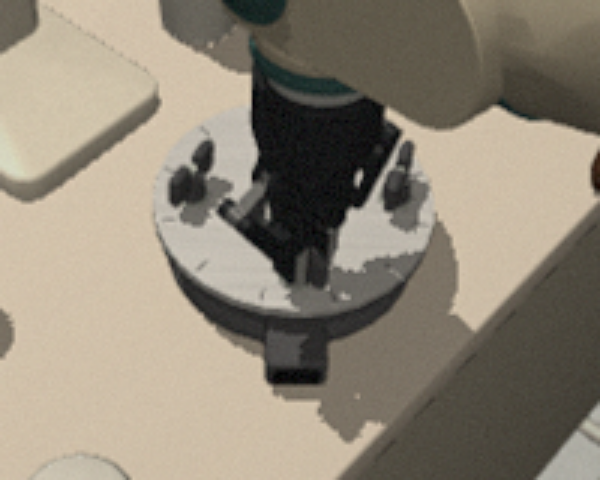

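The crop shows the fingers at (305,265) holding nut_1 over the spout, and its wings have turned with the tool. The neighbours, at (195,170) and (400,180), are clear. I'll ease the side force and carry on turning.

```bash
python3 -m creep '[[[-0.35,-0.1,0,0,0,6],[0,0,0,0,0,6],[0,0,0,0,0,6],[0,0,0,0,0,6],[0,0,0,0,0,6]]]'; python3 -m creep '[[[0,0,0,0,0,4],[0,0,0,0,0,0]]]'; python3 -c "
from h import *
print(manip.get_state()['torque'])"; python3 -m creep '[[[0,0,0,0,0,4],[0,0,0,0,0,0]]]'; python3 -c "
from h import *
s=manip.get_state();print(s['torque'],s['qpos'])"
```

```text
time_s: 3.7
tool_pos: [450.8, -51.7, 77.2]
tcp_rot: [-3.137, 0.002, -0.658]
ft_force: [10.6, 13.0, -22.1]
grip_width: 0.181
gripper_force: 39.0
time_s: 3.87
tool_pos: [451.1, -51.3, 77.2]
tcp_rot: [-3.136, 0.002, -0.726]
ft_force: [10.5, 12.3, -23.0]
grip_width: 0.182
gripper_force: 38.9
[ 2.08671394 -1.64564712  0.10989182]
time_s: 4.03
tool_pos: [451.3, -51.1, 77.2]
tcp_rot: [-3.135, 0.002, -0.796]
ft_force: [13.0, 12.9, -23.3]
grip_width: 0.182
gripper_force: 38.9
[ 2.27560973 -1.98037753  0.16183623] [-0.19784691 -0.02424319  1.81651963  0.00665983  1.34780942  2.16705285]
```

```bash
T='from h import *
s=manip.get_state();print("TORQUE",s["torque"])'; python3 -m creep '[[[0,-0.35,0,0,0,3],[0,0,0,0,0,0]]]'; python3 -c "$T";  python3 -m creep '[[[0,0,0,0,0,3],[0,0,0,0,0,0]]]'; python3 -c "$T"; python3 -m creep '[[[0,0,0,0,0,3],[0,0,0,0,0,0]]]'; python3 -c "$T"
```

```text
time_s: 4.2
tool_pos: [451.9, -50.5, 77.1]
tcp_rot: [3.14, 0.003, -0.847]
ft_force: [-1.7, 3.0, -14.5]
grip_width: 0.184
gripper_force: 40.0
TORQUE [0.66143546 0.45326719 0.05128642]
time_s: 4.37
tool_pos: [452.1, -50.4, 77.1]
tcp_rot: [3.141, 0.003, -0.899]
ft_force: [-0.2, 4.1, -16.0]
grip_width: 0.183
gripper_force: 39.9
TORQUE [0.92785753 0.24190197 0.1059036 ]
time_s: 4.53
tool_pos: [452.5, -50.5, 77.2]
tcp_rot: [-3.141, 0.002, -0.951]
ft_force: [1.3, 5.2, -16.3]
grip_width: 0.185
gripper_force: 39.2
TORQUE [ 0.95587597 -0.26454424  0.14404779]
```

```bash
T='from h import *
s=manip.get_state();print("TORQUE",s["torque"])'; python3 -m creep '[[[0,0,0,0,0,4],[0,0,0,0,0,0]]]'; python3 -c "$T";  python3 -m creep '[[[0,0,0,0,0,0],[0,0,0,0,0,0],[0,0,0,0,0,0],[0,0,-3,0,0,0],[0,0,-4,0,0,0]]]' 0; python3 -m creep '[[[0,0,-4,0,0,0],[0,0,-4,0,0,0],[0,0,0,0,0,0]]]'
python3 - <<'E'
from h import *
c=manip.calibration("wrist"); p,d=manip.grab_frame("wrist"); cv2.imwrite("pics/w3.png",p[:,:,::-1])
B=manip.boxes_of("wrist","nut_1"); nuts(cloud(d,c),d,B,53,3)
p,d=manip.grab_frame("side"); B=manip.boxes_of("side","nut_1"); nuts(cloud(d,manip.calibration("side")),d,B,53,2)
s=manip.get_state();print(s["tool_pos"],s["tcp_rot"])
E
```

```text
time_s: 4.7
tool_pos: [452.9, -50.4, 77.5]
tcp_rot: [-3.14, 0.002, -1.022]
ft_force: [2.0, 5.8, -17.3]
grip_width: 0.184
gripper_force: 38.4
TORQUE [ 0.93783253 -0.51060131  0.21688294]
time_s: 5.12
tool_pos: [451.6, -51.1, 146.6]
tcp_rot: [3.138, 0.003, -1.02]
ft_force: [-0.4, 0.7, 0.7]
grip_width: 0.501
gripper_force: 0.0
time_s: 5.37
tool_pos: [456.1, -51.9, 238.2]
tcp_rot: [-3.129, -0.012, -1.02]
ft_force: [0.5, -0.8, -0.2]
grip_width: 0.502
gripper_force: 0.0
0.9 box 246 135 rect 552 -61 wh 17 47 rect a 24 pca deg 101 sd [ 3. 13.] 697 z 65.0 91.0
0.73 box 294 47 rect 547 -159 wh 48 17 rect a 22 pca deg -170 sd [ 3. 13.] 852 z 65.0 92.0
0.63 box 322 190 rect 454 -55 wh 18 47 rect a 32 pca deg 131 sd [ 4. 13.] 499 z 65.0 92.0
0.63 box 379 111 rect 449 -153 wh 17 48 rect a 11 pca deg 112 sd [ 4. 13.] 717 z 65.0 92.0
0.59 box 347 223 rect 456 -53 wh 12 50 rect a 43 pca deg 134 sd [ 3. 15.] 167 z 65.0 89.0
0.51 box 324 205 rect 546 -158 wh 46 15 rect a 12 pca deg -170 sd [ 3. 14.] 192 z 65.0 89.0
[452.82725476 -51.14123021 227.1145159 ] [ 3.14145712e+00 -2.48740900e-04 -1.01982345e+00]
```

View pics/w3.png

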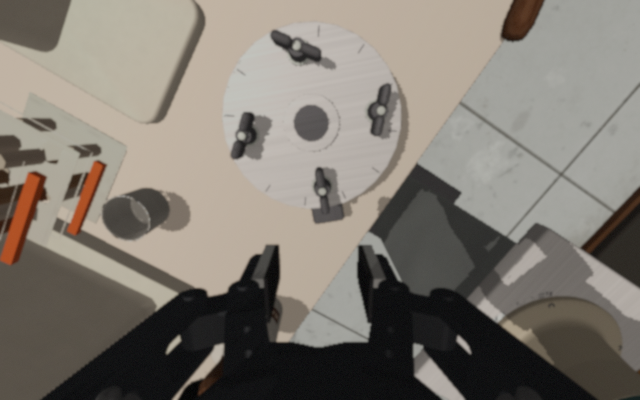

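The wrist view shows nut_1 at (322,190), with its wings now along the diagonal towards nut_2 at (297,47). Measured at -47 to -49° against -48° wanted, it is at the stop. The neighbours haven't moved. On to nut_2.

```bash
python3 -m creep '[[[3.5,-0.61,0,0,0,0],[3.5,-0.61,0,0,0,0],[3.5,-0.61,0,0,0,0],[3.5,-0.61,0,0,0,0],[0,0,0,0,0,-6.9]]]'; python3 -m creep '[[[0,0,0,0,0,-6.9],[0,0,0,0,0,-6.9],[0,0,0,0,0,-6.9],[0,0,0,0,0,-6.9],[0,0,0,0,0,-6.9]]]'; python3 -m creep '[[[0,0,0,0,0,-6.9],[0,0,0,0,0,-6.9],[0,0,0,0,0,-6.9],[0,0,0,0,0,-6.9],[0,0,0,0,0,0]]]';python3 -m creep '[[[0,0,0,0,0,0],[0,0,0,0,0,0]]]'
```

```text
time_s: 5.98
tool_pos: [548.3, -161.3, 222.5]
tcp_rot: [3.137, 0.005, -0.903]
ft_force: [0.4, 0.7, -0.7]
grip_width: 0.497
gripper_force: 0.0
time_s: 6.4
tool_pos: [546.5, -157.4, 225.4]
tcp_rot: [3.142, 0.003, -0.291]
ft_force: [0.1, -0.2, 0.5]
grip_width: 0.498
gripper_force: 0.0
time_s: 6.82
tool_pos: [546.6, -157.4, 225.6]
tcp_rot: [-3.14, 0.003, 0.189]
ft_force: [-0.0, -0.8, -0.4]
grip_width: 0.498
gripper_force: 0.0
time_s: 6.98
tool_pos: [546.9, -157.4, 226.5]
tcp_rot: [-3.141, 0.001, 0.181]
ft_force: [-0.2, -0.3, -0.2]
grip_width: 0.499
gripper_force: 0.0
```

```bash
python3 -m creep '[[[0,0,3.7,0,0,0],[0,0,3.7,0,0,0],[0,0,3.7,0,0,0],[0,0,3.7,0,0,0],[0,0,0,0,0,0]]]'; python3 -m creep '[[[0,0,0,0,0,0],[0,0,0,0,0,0],[0,0,0,0,0,0],[0,0,0,0,0,0],[0,0,0,0,0,0]]]' -1 40;  python3 -m creep '[[[0,0,0,0,0,6],[0,0,0,0,0,6],[0,0,0,0,0,0]]]'
```

```text
time_s: 7.4
tool_pos: [542.5, -155.8, 70.6]
tcp_rot: [-3.134, 0.013, 0.182]
ft_force: [-0.2, 0.6, -2.3]
grip_width: 0.502
gripper_force: 0.0
time_s: 7.82
tool_pos: [548.5, -159.5, 82.3]
tcp_rot: [3.136, -0.004, 0.183]
ft_force: [1.6, -7.1, -5.5]
grip_width: 0.16
gripper_force: 38.6
time_s: 8.07
tool_pos: [548.5, -159.5, 82.3]
tcp_rot: [3.137, -0.005, -0.032]
ft_force: [0.6, -5.9, -4.9]
grip_width: 0.161
gripper_force: 38.6
```

```bash
python3 -m creep '[[[0,0.15,0,0,0,6],[0,0,0,0,0,6],[0,0,0,0,0,6],[0,0,0,0,0,6],[0,0,0,0,0,0]]]'; python3 -m creep '[[[0,0,0,0,0,6],[0,0,0,0,0,6],[0,0,0,0,0,6],[0,0,0,0,0,3],[0,0,0,0,0,0]]]'; python3 -m creep '[[[0,0,0,0,0,4],[0,0,0,0,0,4],[0,0,0,0,0,0],[0,0,0,0,0,0]]]'
```

```text
time_s: 8.48
tool_pos: [548.5, -159.6, 82.2]
tcp_rot: [-3.141, -0.005, -0.448]
ft_force: [1.0, -1.5, -1.4]
grip_width: 0.167
gripper_force: 39.3
time_s: 8.9
tool_pos: [548.5, -159.6, 82.1]
tcp_rot: [-3.14, -0.005, -0.809]
ft_force: [0.9, -2.1, 2.0]
grip_width: 0.166
gripper_force: 39.9
time_s: 9.23
tool_pos: [548.2, -159.2, 82.1]
tcp_rot: [-3.139, -0.003, -0.945]
ft_force: [-1.8, 1.3, 5.8]
grip_width: 0.163
gripper_force: 39.9
```

Now past the expected stop at -48° (tool at -54°). I'll release, lift and check.

```bash
python3 -m creep '[[[0,0,0,0,0,2],[0,0,0,0,0,0]]]'; python3 -m creep '[[[0,0,0,0,0,0],[0,0,0,0,0,0],[0,0,0,0,0,0],[0,0,-3,0,0,0],[0,0,-4,0,0,0]]]' 0; python3 -m creep '[[[0,0,-4,0,0,0],[-2,0,-4,0,0,0],[-4,0,0,0,0,0],[-4,0,0,0,0,0],[0,0,0,0,0,0]]]'
python3 - <<'E'
from h import *
c=manip.calibration("wrist"); p,d=manip.grab_frame("wrist"); cv2.imwrite("pics/w4.png",p[:,:,::-1])
B=manip.boxes_of("wrist","nut_1"); nuts(cloud(d,c),d,B,53,3)
for n in("scene","side"):
  p,d=manip.grab_frame(n); B=manip.boxes_of(n,"nut_1"); nuts(cloud(d,manip.calibration(n)),d,B,53,2)
E
```

```text
time_s: 9.4
tool_pos: [548.2, -159.2, 82.2]
tcp_rot: [-3.139, -0.003, -0.981]
ft_force: [-2.6, 0.9, 5.5]
grip_width: 0.165
gripper_force: 39.7
time_s: 9.82
tool_pos: [544.9, -158.2, 145.9]
tcp_rot: [3.136, 0.007, -0.983]
ft_force: [1.4, -0.3, -0.6]
grip_width: 0.502
gripper_force: 0.0
time_s: 10.23
tool_pos: [489.9, -72.8, 226.8]
tcp_rot: [-3.141, 0.002, -0.98]
ft_force: [-0.2, 0.3, 0.1]
grip_width: 0.504
gripper_force: 0.0
0.94 box 259 169 rect 552 -61 wh 18 48 rect a 21 pca deg 100 sd [ 4. 13.] 624 z 66.0 92.0
0.85 box 317 81 rect 547 -159 wh 18 47 rect a 27 pca deg 131 sd [ 4. 12.] 694 z 66.0 91.0
0.81 box 336 223 rect 455 -55 wh 17 47 rect a 29 pca deg 131 sd [ 4. 13.] 501 z 65.0 91.0
0.66 box 398 150 rect 449 -153 wh 18 47 rect a 36 pca deg 112 sd [ 3. 13.] 784 z 65.0 92.0
0.79 box 306 197 rect 551 -58 wh 13 49 rect a 11 pca deg 99 sd [ 3. 15.] 180 z 65.0 91.0
0.65 box 341 224 rect 454 -52 wh 18 47 rect a 30 pca deg 133 sd [ 4. 14.] 158 z 65.0 91.0
0.63 box 339 176 rect 546 -155 wh 17 46 rect a 42 pca deg 132 sd [ 4. 14.] 125 z 65.0 91.0
0.44 box 372 200 rect 449 -150 wh 16 46 rect a 32 pca deg 112 sd [ 4. 14.] 141 z 66.0 91.0
0.75 box 349 226 rect 455 -52 wh 12 50 rect a 47 pca deg 135 sd [ 3. 15.] 166 z 65.0 89.0
0.73 box 324 206 rect 547 -157 wh 13 47 rect a 46 pca deg 134 sd [ 3. 15.] 110 z 65.0 90.0
0.69 box 363 212 rect 449 -151 wh 13 45 rect a 25 pca deg 116 sd [ 3. 14.] 95 z 66.0 89.0
0.54 box 309 218 rect 550 -59 wh 11 48 rect a 9 pca deg 97 sd [ 3. 15.] 112 z 65.0 89.0
```

View pics/w4.png

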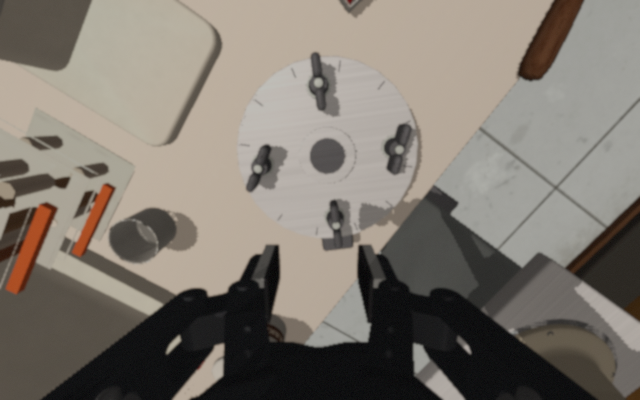

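The wrist view shows nut_2 (318,81) and nut_1 (336,222) with wings in line, both measured at 131–135° against 132° wanted. The neighbours, at (259,168) and (398,148), are still slack. The arm is clear, so I'm handing in.

```bash
python3 -c "
from workcell import manip
print(manip.hand_in())"
```

```text
the job is handed in; nothing more can be done
None
```

I tightened nut_1 and then nut_2 with their wings pointing at each other (within about 3° by camera), left nut_3 and nut_4 slack, moved the arm clear, and handed the job in at about 10 s; the hand-in gave no verdict.

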